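# Snap the long mandrel into the setting stand

## Task

Take the longer of the two steel mandrels from the rack and press it down between the two spring clips of the setting stand until it snaps in, seat it in its V supports with a firm push of about 15 newtons but not much more, then let go of it. The stand's height is not known beforehand, so feel for the snap and the seat. Leave the shorter mandrel in the rack and the other things where they lie.

Things in the scene. Friction and masses are not known exactly. Their poses are not given: they have to be found in the camera images.
- long_mandrel: the part to load: plain steel round bar, 26 mm diameter, 110 mm long, 0.28 to 0.52 kg, its ends chamfered 4 mm and slightly rounded (end face 18 mm across). Origin at its centre, on the axis; its y axis is the bar's axis. It lies level in one of the two places of the rack.
- short_mandrel: like the long mandrel but only 88 mm long; too short for the clips. Lies in the other place of the rack; stays there. Origin at its centre, y axis along the bar.
- rack: fixed aluminium plate 135 x 100 x 8 mm, origin at the centre of its underside; two places, 35 mm to either side of the middle along its x axis. In each a bar lies along the rack's y axis in two V supports (8 mm thick, 30 mm either side of the middle), bar axis 40 mm above the bench; between the supports the bar is free all round, 19 mm clear under it.
- stand: fixed setting stand: grey base 90 x 160 x 10 mm, short column, aluminium cradle with two V supports (8 mm thick, 38 mm either side of the middle), a steel spring clip upright at each end. Origin at the centre of the base's underside, z up. A bar that is home lies level along the stand's y axis, centred over the origin, axis 63 to 87 mm above the bench: the column's height is not measured.
- stand_middle (a point): centre of the top of the stand's base, 10 mm above the bench, under the cradle. With the bar home the cradle gives only 1 mm per 25 N. A firm downward load of 12 to 25 N, the bar's own weight included, is asked to seat it; more harms the stand. For the fingers there are 68 mm along the bar between the V supports and 22 mm of free height under the home bar.
- clip_a (a joint): outward bend of the clip at the stand's +y end, rad: 0 with no bar, 0 to 0.02 with the bar home, about 0.06 while a bar's end face passes its bump. A clip is 18 mm wide, with a rounded bump facing inward. The bar's chamfers meet the bumps 31 mm above home; spreading the clips takes about 6 to 10 N, the bar's weight included; 5 to 7 mm above home the push drops and the bar snaps down.
- clip_b (a joint): the same for the clip at the -y end. The clips stand up to 36 mm above the axis of a home bar.
- caliper: bystander: caliper lying on the bench behind the stand, 67 x 230 x 13 mm, origin at the centre of its underside
- tape_roll: bystander: roll of tape lying flat, 54 mm across, 16 mm high, origin at the centre of its underside
- drift_punch: bystander: brass drift lying on the bench behind the rack, 13 x 104 x 13 mm, origin at the centre of its underside
Things that resemble listed ones, but are neither listed nor needed, are in the scene too. What is shaped like the long_mandrel but blue is not meant.

How it is judged:
On the way, in this order (a step that is already met when the one before it is completed fails the run):
1. the long mandrel is lifted well clear of the rack (height (world z) of long_mandrel above 0.09 m), for 0.1 s.
2. the long mandrel, over the stand, spreads a clip (value of joint any of clip_a, clip_b above 0.035 rad and horizontal distance between long_mandrel and stand below 0.012 m), for 0.05 s.
3. snapped in, the long mandrel is pressed firmly onto the stand (z of long_mandrel in the frame of stand below 0.0885 m and horizontal distance between long_mandrel and stand below 0.006 m and value of joint each of clip_a, clip_b below 0.035 rad and contact force between long_mandrel and stand above 16 N), for 0.1 s.
At the end, for the whole second after the job is handed in: long mandrel at rest in the stand's V supports: centre within 4 mm of the stand's middle, 58 to 88.5 mm above the bench, axis level and within 0.04 rad of the stand's y axis, both clips sprung back over its ends (each bent less than 0.035 rad); short mandrel within 15 mm of its start (z of long_mandrel in the frame of stand between 0.058 and 0.0885 m and horizontal distance between long_mandrel and stand below 0.004 m and angle between the y axis of long_mandrel and the y axis of stand, either way round below 0.04 rad and value of joint each of clip_a, clip_b below 0.035 rad and linear speed of long_mandrel below 0.02 m/s and distance of short_mandrel from where it was at the start of the episode below 0.015 m and angle between long_mandrel's own y axis and vertical between 1.52 and 1.62 rad); the robot touches nothing.
It fails at once if the long mandrel and the stand press on one another with more than 60 N (contact force between long_mandrel and stand above 60 N).
It fails at once if the robot itself presses on the stand with more than 15 N (contact force between any of the fingers, the arm and stand above 15 N).
It fails at once if the short mandrel is moved by more than 30 mm (distance of short_mandrel from where it was at the start of the episode above 0.03 m).
It fails at once if the caliper, the tape roll or the drift is moved by more than 30 mm (distance of any of caliper, tape_roll, drift_punch from where it was at the start of the episode above 0.03 m).
It also fails if it takes over 64 s, if anything falls off the work surface, if the arm or the gripper's body presses on something with over 40 N, if the wrist force passes 120 N, or if a joint passes its speed limit or range.

## Robot

A 7-joint arm with a two-finger parallel gripper is mounted at the origin on a cart in front of the work surface, level with it; the furniture and walls round the work are solid. World frame = base frame: x ahead of the robot, y to its left, z up, the work surface at z = 0. Lengths are in m, angles in rad, forces in N, time in s.
With the tool pointing down it reaches from about 0.425 to 0.875 m from the base axis. Payload 9.9 kg.
Tool frame: the origin (TCP) lies on the front face of the gripper's body, between the roots of the fingers; the fingertips stand 73 mm ahead of it and the grasp point (between the pads) lies 54 mm ahead of it; z points along the fingers, y is the line along which they close (so a half turn about z gives the same grasp; the last joint's range is limited). The gripper opens to 85 mm and grips with 20 to 120 N. Pads are 22 mm wide; open, the fingers measure 114 mm over their backs; the gripper's body (76 mm by 85 mm) begins 54 mm behind the grasp point. The pads swing forward as they close: fully open they stand 13 mm farther back than shut.
Start: joints at [1.053, 0.576, 0.025, 1.437, -0.015, 1.129, -0.057], TCP at [0.284, -0.612, 0.304] pointing down, gripper open.
Joint ranges: [-2.76, 2.76], [-0.34, 2.15], [-1.52, 1.57], [0.19, 2.46], [-1.09, 4.23], [0.17, 1.99], [-2.82, 2.82]. Speed limits (rad/s): [2.22, 2.22, 3.01, 3.01, 3.14, 3.14, 3.14].

## Interface

Orientations are given as [roll, pitch, yaw] about the fixed x, y, z axes, in that order (R = Rz(yaw) Ry(pitch) Rx(roll)).
In Python, from cell import read_state, grab_frame, job_done, search_frame, trace, mark_of gives the robot as it stands.
- The arm moves only by the shell command python3 -m inch 'ROWS' [FORCE]. ROWS is JSON, a list of rows, each an object of numbers: "tx", "ty", "tz": the shift along the tool's x, y, z each as a share of 0.6 m, from -1 to 1; "ax", "ay", "az": the turn, a rotation vector about the tool's x, y, z each as a share of pi/2 rad, from -1 to 1; "fingers": the closure, from 0 (fully open) to 1 (shut). In form: [{"tx": .., "ty": .., "tz": .., "ax": .., "ay": .., "az": .., "fingers": ..}, ...]. A call has exactly 8 rows; each row shifts and turns the commanded pose from where the row before left it, along the tool's axes as they then stand; what a row does not reach is not made up. A row lasts 1/10 s, in which the tool goes at most 50 mm and 8.59 degrees, less where a joint would pass 70% of its speed; a pose out of reach is approached as far as the arm can. A call with a number of a shift or a turn outside -1 to 1 is refused whole. A call with a gripper value outside its range is refused whole. The fingers move at their own pace and stop on an object; FORCE is the grip in N (left out, the last holds). Time passes only in rows, so rows that do not move let the fingers close, or fill a call up. It gives the time, the measured TCP pose, the force, the opening and the grip force at its end, in the units of the state.
- read_state(): the state, without advancing time (a new reading comes with each control period).
- grab_frame(name): name is "scene" or "top"; returns a dict with "color" (400x640x3 uint8, red, green, blue), "camera_matrix" (3x3 intrinsics, pixels), "pose" (4x4, takes a point from camera to world coordinates). Camera axes: x right, y up, looking along -z (the intrinsics and any distortion apply to the point x, -y, -z); pixel columns grow to the right and rows downward; lengths in m; the calibration is good to about 2 mm. A picture is of the moment at which its call begins. There is no depth.
- job_done(): hands the job in; it is judged then, once.
Trained networks look in a picture, given as the dict that the camera call returned (one of the last four; its "shot" number tells which), for a name from the list of things; names that differ only in an ending like _2 or _b are one class to them, and where a whole thing is asked for, a point or a joint stands for the part that bears it (a point fixed in the world has none). Each returns a list of dicts, best first, with "conf" (0 to 1); they miss things now and then, are a little off and sometimes report something else, mostly with a low value. They report only what shows in the picture. A call takes as long as a camera call. They do not tell look-alikes from the thing itself.
- search_frame(picture, name): "box" ([left, top, right, bottom] in pixels, round what is visible of it).
- trace(picture, name): "pixels" (400x640 bool, what is visible of it) and "box" ([left, top, right, bottom] in pixels, round what is visible of it).
- mark_of(picture, name): "centre" ([column, row] in pixels: a listed point, or the origin of a listed thing).
The state is a dict: "time": time; "q": joint angles; "qd": joint speeds; "effort": joint torques, N m; "tcp_pos": TCP position; "tcp_rot": TCP orientation; "wrist_force": force on the tool from outside, world axes, zero at the start; "moment": the same for the moment, N m; "width": finger opening in m; "finger_force": force on a finger pad.
Only numpy, scipy, OpenCV 4.12 (cv2) and the standard library are available. Lean on these libraries where they do the work, as an engineer would, in place of code of your own. Each camera call takes 0.05 s, during which the arm holds its last target. There are 200 camera calls.

## Working session

There is one attempt and no reset: what is moved stays moved. The work goes in short steps, Python scripts to look and compute and a shell command to move; the robot and the scene stay as the last step left them, time stands still between calls to the robot, and variables do not carry over. Pictures are saved under pics/ and viewed, at most 10 in all, crops included, and the job is handed in when it is done.

```bash
mkdir -p pics; cat > h.py <<'E'
import numpy as np, cv2
from cell import *
def ray(f,px,z):
    K=np.array(f["camera_matrix"]);P=np.array(f["pose"])
    d=np.linalg.inv(K)@[px[0],px[1],1]; d=P[:3,:3]@(d*[1,-1,-1]); o=P[:3,3]
    return o+d*(z-o[2])/d[2]
def proj(f,p):
    K=np.array(f["camera_matrix"]);P=np.array(f["pose"])
    c=P[:3,:3].T@(np.array(p)-P[:3,3]); c=K@(c*[1,-1,-1]); return c[:2]/c[2]
def save(f,n,box=None,s=1):
    im=f["color"][...,::-1]
    if box: im=im[box[1]:box[3],box[0]:box[2]]
    cv2.imwrite("pics/"+n,cv2.resize(im,None,fx=s,fy=s,interpolation=cv2.INTER_CUBIC))
E
python3 - <<'E'
from h import *
s=read_state(); print(s)
for n in("top","scene"):
    f=grab_frame(n); save(f,n+"1.png"); print(n,{k:np.array(f[k]).round(3).tolist() for k in f if k in("camera_matrix","pose")},[k for k in f])
    Z=dict(long_mandrel=.04,short_mandrel=.04,rack=0,stand=0,stand_middle=.01,caliper=0,tape_roll=0,drift_punch=0)
    for k,z in Z.items():
        for m in mark_of(f,k)[:3]: print(k,np.round(m["centre"],1),round(m["conf"],2),ray(f,m["centre"],z).round(4))
E
```

```text
{'time': 0.0, 'q': array([ 1.05318017,  0.57653112,  0.0248528 ,  1.43791882, -0.014995  ,
        1.12901092, -0.05654164]), 'qd': array([-0.00079661,  0.00096747,  0.00087274,  0.00092123, -0.00158807,
        0.00073393, -0.00136804]), 'effort': array([-6.24951208e-04, -7.65764093e+01,  2.25059733e+00, -2.85970402e+01,
        1.53955864e-02,  1.25111901e-02,  1.08047016e-05]), 'tcp_pos': array([ 0.28358864, -0.61216187,  0.30303962]), 'tcp_rot': array([-3.13991202e+00,  9.74645404e-05,  4.33803382e-01]), 'wrist_force': array([-1.23931962,  0.56379467,  0.24746302]), 'moment': array([ 0.01726152,  0.03930781, -0.02689873]), 'finger_force': 0.0, 'width': 0.0852642610009644}
top {'camera_matrix': [[421.269, 0.0, 326.124], [0.0, 421.269, 205.021], [0.0, 0.0, 1.0]], 'pose': [[-0.017, 0.997, -0.072, 0.455], [-1.0, -0.016, 0.024, -0.216], [0.022, 0.072, 0.997, 1.161], [0.0, 0.0, 0.0, 1.0]]} ['color', 'camera_matrix', 'pose', 'shot']
long_mandrel [444.  221.2] 0.79 [ 0.4872 -0.5575  0.04  ]
long_mandrel [332.9 248.6] 0.66 [ 0.4195 -0.2584  0.04  ]
short_mandrel [342.  222.9] 0.79 [ 0.487
[... 546 characters left out ...]
.841, 0.243, -0.483, -0.052], [-0.54, 0.353, -0.764, -1.19], [-0.015, 0.903, 0.429, 0.587], [0.0, 0.0, 0.0, 1.0]]} ['color', 'camera_matrix', 'pose', 'shot']
long_mandrel [375.1 279.9] 0.9 [ 0.4677 -0.5896  0.04  ]
long_mandrel [275.1 219. ] 0.59 [ 0.4291 -0.2488  0.04  ]
rack [290.6 229.4] 0.87 [ 0.4695 -0.253   0.    ]
stand [251.1 187.2] 0.84 [0.5045 0.0471 0.    ]
stand_middle [252.1 183.4] 0.75 [0.5103 0.0506 0.01  ]
stand_middle [285.3 233.6] 0.45 [ 0.4389 -0.2801  0.01  ]
tape_roll [329.6 211. ] 0.4 [ 0.6105 -0.2229  0.    ]
tape_roll [278.6 168.7] 0.35 [0.6486 0.1341 0.    ]
drift_punch [282.3 167.5] 0.53 [0.6642 0.1366 0.    ]
drift_punch [329.5 211.5] 0.39 [ 0.6086 -0.2253  0.    ]
```

View pics/top1.png

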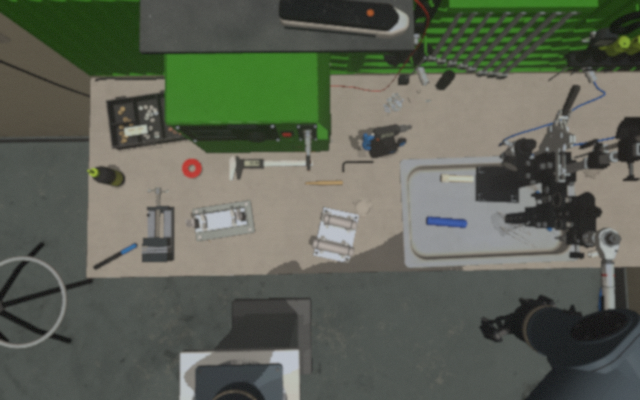

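View pics/scene1.png

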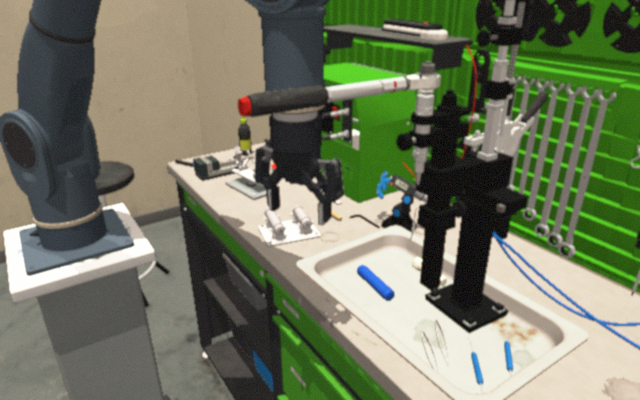

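Top view: rack at (335,235) with bars at (338,222) and (333,248), and the stand at (222,220). The blue look-alike at (445,221) is excluded. Long-mandrel candidates are therefore (338,222), (333,248) and blue (445,221), and a close crop will decide between them.

```bash
python3 - <<'E'
from h import *
f=grab_frame("top"); g=grab_frame("scene")
a=cv2.resize(f["color"][200:270,300:370],(480,480),interpolation=cv2.INTER_CUBIC)
b=cv2.resize(f["color"][185:255,180:264],(320,267),interpolation=cv2.INTER_CUBIC)
c=cv2.resize(g["color"][150:250,220:340],(320,267),interpolation=cv2.INTER_CUBIC)[:213]
im=np.zeros((480,800,3),np.uint8); im[:,:480]=a; im[:267,480:]=b; im[267:,480:]=c
cv2.imwrite("pics/crop1.png",im[...,::-1])
for k in("long_mandrel","short_mandrel","stand","rack","clip_a"):
  for m in trace(f,k)[:4]:
    p=m["pixels"].astype(np.uint8)
    r=cv2.minAreaRect(np.argwhere(p)[:,::-1].astype(np.float32))
    z=.045 if "mand" in k else .01
    B=cv2.boxPoints(r); W=np.array([ray(f,q,z)[:2] for q in B])
    e=W[1]-W[0],W[2]-W[1]; 
    print(k,round(m["conf"],2),np.round(r[0],1),p.sum(),"centre",W.mean(0).round(4),[(np.linalg.norm(x).round(4),np.degrees(np.arctan2(x[1],x[0])).round(1)) for x in e])
E
```

```text
long_mandrel 0.92 [446.5 222.4] 369 centre [ 0.4839 -0.5625] [(np.float64(0.0249), np.float64(-6.1)), (np.float64(0.1108), np.float64(-95.0))]
long_mandrel 0.9 [332.7 247.8] 394 centre [ 0.4218 -0.2576] [(np.float64(0.0273), np.float64(-13.4)), (np.float64(0.1069), np.float64(-103.5))]
short_mandrel 0.55 [339.8 222.1] 290 centre [ 0.4892 -0.2779] [(np.float64(0.0252), np.float64(-14.2)), (np.float64(0.0856), np.float64(-104.2))]
stand 0.9 [219.7 221.4] 1971 centre [0.4978 0.0466] [(np.float64(0.1813), np.float64(-82.3)), (np.float64(0.089), np.float64(-171.9))]
stand 0.47 [267.5 168. ] 690 centre [ 0.6423 -0.084 ] [(np.float64(0.206), np.float64(-90.8)), (np.float64(0.0611), np.float64(179.2))]
rack 0.91 [336. 235.] 1005 centre [ 0.4556 -0.2688] [(np.float64(0.1323), np.float64(-12.2)), (np.float64(0.1), np.float64(-102.2))]
clip_a 0.71 [191.8 168.3] 302 centre [0.6445 0.123 ] [(np.float64(0.0519), np.float64(-44.7)), (np.float64(0.0549), np.float64(-135.7))]
clip_a 0.42 [239.3 215.9] 44 centre [ 0.5118 -0.0063] [(np.float64(0.0171), np.float64(-72.3)), (np.float64(0.0208), np.float64(-161.9))]
```

View pics/crop1.png

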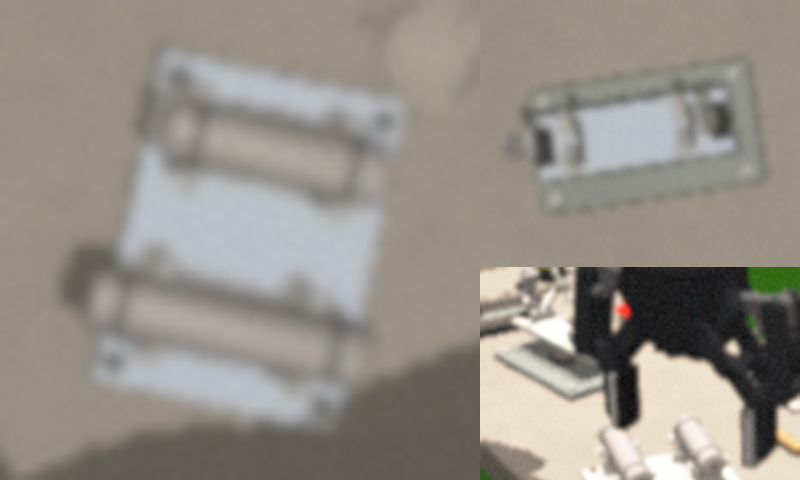

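Crop: the lower bar at (333,248) is clearly the longer grey one (107 mm measured against 86 mm for the upper bar), so I choose it. The stand is at about (223,220). Next I measure the stand base and plan the approach.

```bash
cat >> h.py <<'E'
from scipy.spatial.transform import Rotation as R
def plan(p,yaw,n=8,tilt=True,s=None):
    "rows from the measured pose to TCP p, tool down at yaw(deg)"
    s=s or read_state(); p0=np.array(s["tcp_pos"]); R0=R.from_euler("xyz",s["tcp_rot"])
    RT=R.from_euler("xyz",[np.pi,0,np.radians(yaw)]); rv=(R0.inv()*RT).as_rotvec()
    dp=(np.array(p)-p0)/n; print("t",round(s["time"],2),"per row mm",np.linalg.norm(dp)*1e3,"deg",np.degrees(np.linalg.norm(rv))/n)
    for i in range(n):
        Rc=R0*R.from_rotvec(rv*i/n); d=Rc.inv().apply(dp)/.6
        print(*[f'"{k}":{v:.4f}' for k,v in zip(("tx","ty","tz","ax","ay","az"),[*d,*(rv/n/(np.pi/2))])],sep=",")
E
python3 - <<'E'
from h import *
f=grab_frame("top")
im=f["color"]; c=im[185:255,180:264].astype(int)
print("base col",im[236,235],im[205,240],"bench",im[250,240],"cradle",im[220,222])
m=trace(f,"stand")[0]["pixels"]
bg=np.array(im[250,240]).astype(int)
base=np.median([im[236,235],im[205,240]],0)
d=np.abs(im.astype(int)-base).sum(2)<40
d&=cv2.dilate(m.astype(np.uint8),np.ones((7,7)))>0
n,l,st,_=cv2.connectedComponentsWithStats(d.astype(np.uint8)); k=1+st[1:,4].argmax()
pts=np.argwhere(l==k)[:,::-1].astype(np.float32)
r=cv2.minAreaRect(pts); B=cv2.boxPoints(r)
for Q in(B,np.array([(191.8,209.9),(250.3,200.2),(254.8,231.7),(197.8,240.6)])):
    W=np.array([ray(f,q,.01)[:2] for q in Q]); print(Q.round(1).tolist(),W.mean(0).round(4),[(np.linalg.norm(W[i+1]-W[i]).round(4),np.degrees(np.arctan2(*(W[i+1]-W[i])[::-1])).round(1)) for i in(0,1,2)])
for k in("clip_a","clip_b","stand_middle"):
  for q in mark_of(f,k)[:3]: print(k,q["conf"],q["centre"],ray(f,q["centre"],.01 if k[0]=="s" else .08))
plan([.3529,-.435,.30],50.9,4)
plan([.4215,-.259,.28],76.8,8)
E
```

```text
base col [148 141 129] [133 135 128] bench [154 145 132] cradle [188 192 201]
[[181.0, 206.89999389648438], [253.1999969482422, 196.1999969482422], [259.0, 235.39999389648438], [186.8000030517578, 246.10000610351562]] [0.4985 0.0457] [(np.float64(0.1973), np.float64(-82.4)), (np.float64(0.1082), np.float64(-171.9)), (np.float64(0.1961), np.float64(97.5))]
[[191.8, 209.9], [250.3, 200.2], [254.8, 231.7], [197.8, 240.6]] [0.4998 0.0359] [(np.float64(0.1603), np.float64(-81.4)), (np.float64(0.0869), np.float64(-172.2)), (np.float64(0.1552), np.float64(97.9))]Traceback (most recent call last):
  File "<stdin>", line 16, in <module>
ValueError: it knows: caliper, drift_punch, long_mandrel, rack, short_mandrel, stand, stand_middle, tape_roll
```

```bash
python3 - <<'E'
from h import *
from scipy.optimize import minimize
f=grab_frame("top"); im=cv2.GaussianBlur(f["color"],(3,3),0).astype(int)
def fit(mask,w,h,z,x0):
    sub=mask[150:300,150:400]
    def quad(v):
        c,s=np.cos(v[2]),np.sin(v[2])
        return np.array([proj(f,[v[0]+c*a-s*b,v[1]+s*a+c*b,z]) for a,b in((-w,-h),(w,-h),(w,h),(-w,h))])
    def cost(v):
        m=np.zeros((600,1000),np.uint8); cv2.fillPoly(m,[np.round((quad(v)-[150,150]+.5)*4*16).astype(int)],255,shift=4)
        m=cv2.resize(m,(250,150),interpolation=cv2.INTER_AREA)/255.
        return np.minimum(m,sub).sum()/-np.maximum(m,sub).sum()
    best=min((minimize(cost,np.array(x0)+d,method="Nelder-Mead",options=dict(initial_simplex=np.array(x0)+d+np.array([[0,0,0],[.006,0,0],[0,.006,0],[0,0,.05]]))) for d in np.array([[0,0,0],[.003,.004,0],[-.003,-.004,0]])),key=lambda r:r.fun)
    return best.x.round(4),np.degrees(best.x[2]).round(2),round(best.fun,3)
for th in(3,5,7):
    m=((im[...,0]-im[...,1])<th).astype(float); n=np.zeros_like(m); n[192:250,185:262]=m[192:250,185:262]
    n=cv2.morphologyEx(n,cv2.MORPH_CLOSE,np.ones((5,5))); n=cv2.morphologyEx(n,cv2.MORPH_OPEN,np.ones((9,9)))
    print("stand",th,n.sum(),fit(n,.045,.08,.01,[.5,.036,.13]))
print("long",fit(trace(f,"long_mandrel")[1]["pixels"].astype(float),.013,.055,.04,[.4215,-.259,-.23]))
print("rack",fit(trace(f,"rack")[0]["pixels"].astype(float),.0675,.05,.008,[.4556,-.2688,-.23]))
for q in mark_of(f,"stand_middle")[:3]: print(q["conf"],ray(f,q["centre"],.01))
plan([.4215,-.259,.28],76.8,8)
E
```

```text
stand 3 1809.0 (array([0.5016, 0.036 , 0.1363]), np.float64(7.81), np.float64(-0.915))
stand 5 1952.0 (array([0.5012, 0.0376, 0.1286]), np.float64(7.37), np.float64(-0.968))
stand 7 2128.0 (array([0.5012, 0.0372, 0.124 ]), np.float64(7.1), np.float64(-0.934))
long (array([ 0.4215, -0.259 , -0.23  ]), np.float64(-13.18), np.float64(-0.0))
rack (array([ 0.4559, -0.2683, -0.2296]), np.float64(-13.15), np.float64(-0.605))
0.78 [0.5029503  0.03706056 0.01      ]
0.38 [0.63594887 0.11764699 0.01      ]
t 1.55 per row mm 47.51663891187797 deg 6.493082700607016
"tx":0.0570,"ty":-0.0548,"tz":0.0050,"ax":-0.0000,"ay":0.0000,"az":-0.0721
"tx":0.0628,"ty":-0.0480,"tz":0.0050,"ax":-0.0000,"ay":0.0000,"az":-0.0721
"tx":0.0678,"ty":-0.0405,"tz":0.0050,"ax":-0.0000,"ay":0.0000,"az":-0.0721
"tx":0.0720,"ty":-0.0326,"tz":0.0050,"ax":-0.0000,"ay":0.0000,"az":-0.0721
"tx":0.0752,"ty":-0.0243,"tz":0.0050,"ax":-0.0000,"ay":0.0000,"az":-0.0721
"tx":0.0775,"ty":-0.0156,"tz":0.0050,"ax":-0.0000,"ay":0.0000,"az":-0.0721
"tx":0.0788,"ty":-0.0067,"tz":0.0050,"ax":-0.0000,"ay":0.0000,"az":-0.0721
"tx":0.0790,"ty":0.0022,"tz":0.0050,"ax":-0.0000,"ay":0.0000,"az":-0.0721
```

Stand at about (0.5013, 0.0372), yaw 7.5°. Long bar at about (0.422, -0.259), yaw -13.2°. These agree with the given sizes, so I set out.

```bash
python3 -m inch '[{"tx":0.057,"ty":-0.0548,"tz":0.005,"az":-0.072,"fingers":0.4},{"tx":0.0628,"ty":-0.048,"tz":0.005,"az":-0.072,"fingers":0.4},{"tx":0.0678,"ty":-0.0405,"tz":0.005,"az":-0.072,"fingers":0.4},{"tx":0.072,"ty":-0.0326,"tz":0.005,"az":-0.072,"fingers":0.4},{"tx":0.0752,"ty":-0.0243,"tz":0.005,"az":-0.072,"fingers":0.4},{"tx":0.0775,"ty":-0.0156,"tz":0.005,"az":-0.072,"fingers":0.4},{"tx":0.0788,"ty":-0.0067,"tz":0.005,"az":-0.072,"fingers":0.4},{"tx":0.079,"ty":0.0022,"tz":0.005,"az":-0.072,"fingers":0.4}]' 40
python3 - <<'E'
from h import *
f=grab_frame("scene"); save(f,"s2.png",[180,100,400,280],3.5)
s=read_state(); print(s["tcp_pos"],np.degrees(s["tcp_rot"]),s["width"],s["wrist_force"])
plan([.4218,-.259,.15],76.85,8)
E
```

```text
[ 0.28372472 -0.61246826  0.30386098] [-1.79995877e+02  7.09757280e-04  2.48543467e+01] 0.08532608577982939 [-0.46131779 -0.12675737  0.24688353]
t 1.6 per row mm 51.1855988136964 deg 6.499456687284682
"tx":0.0571,"ty":-0.0547,"tz":0.0321,"ax":-0.0000,"ay":-0.0000,"az":-0.0722
"tx":0.0629,"ty":-0.0479,"tz":0.0321,"ax":-0.0000,"ay":-0.0000,"az":-0.0722
"tx":0.0679,"ty":-0.0405,"tz":0.0321,"ax":-0.0000,"ay":-0.0000,"az":-0.0722
"tx":0.0720,"ty":-0.0325,"tz":0.0321,"ax":-0.0000,"ay":-0.0000,"az":-0.0722
"tx":0.0753,"ty":-0.0242,"tz":0.0321,"ax":-0.0000,"ay":-0.0000,"az":-0.0722
"tx":0.0775,"ty":-0.0155,"tz":0.0321,"ax":-0.0000,"ay":-0.0000,"az":-0.0722
"tx":0.0788,"ty":-0.0066,"tz":0.0321,"ax":-0.0000,"ay":-0.0000,"az":-0.0722
"tx":0.0790,"ty":0.0023,"tz":0.0321,"ax":-0.0000,"ay":-0.0000,"az":-0.0722$[0]: bad value
```

View pics/s2.png

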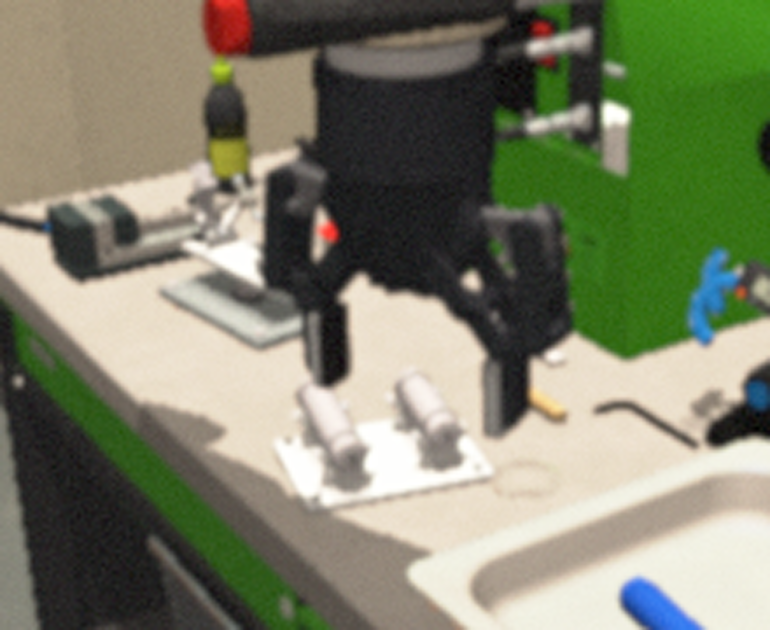

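The picture shows the arm still at its start, with the rack's bars at crop (330,430) and (425,415). The call was refused, probably because all seven numbers are needed in each row.

```bash
python3 -m inch '[{"tx":0.057,"ty":-0.0548,"tz":0.005,"ax":0,"ay":0,"az":-0.072,"fingers":0.4},{"tx":0.0628,"ty":-0.048,"tz":0.005,"ax":0,"ay":0,"az":-0.072,"fingers":0.4},{"tx":0.0678,"ty":-0.0405,"tz":0.005,"ax":0,"ay":0,"az":-0.072,"fingers":0.4},{"tx":0.072,"ty":-0.0326,"tz":0.005,"ax":0,"ay":0,"az":-0.072,"fingers":0.4},{"tx":0.0752,"ty":-0.0243,"tz":0.005,"ax":0,"ay":0,"az":-0.072,"fingers":0.4},{"tx":0.0775,"ty":-0.0156,"tz":0.005,"ax":0,"ay":0,"az":-0.072,"fingers":0.4},{"tx":0.0788,"ty":-0.0067,"tz":0.005,"ax":0,"ay":0,"az":-0.072,"fingers":0.4},{"tx":0.079,"ty":0.0022,"tz":0.005,"ax":0,"ay":0,"az":-0.072,"fingers":0.4}]' 40
python3 - <<'E'
from h import *
s=read_state(); print(s["tcp_pos"],np.degrees(s["tcp_rot"]),s["width"],s["wrist_force"])
plan([.4218,-.259,.15],76.85,8)
E
```

```text
time: 2.4
tcp_pos: [0.4222, -0.2574, 0.2801]
tcp_rot: [3.141, 0.0, 1.343]
wrist_force: [1.1, -0.3, -0.2]
width: 0.0513
finger_force: 0.0
[ 0.4221916  -0.25736328  0.28014692] [1.79953080e+02 2.12862431e-02 7.69492107e+01] 0.05127316901595517 [ 1.0624816  -0.34008078 -0.24183236]
t 2.4 per row mm 16.269724530827705 deg 0.01397491805599202
"tx":-0.0003,"ty":-0.0000,"tz":0.0271,"ax":0.0001,"ay":0.0000,"az":0.0001
"tx":-0.0003,"ty":-0.0000,"tz":0.0271,"ax":0.0001,"ay":0.0000,"az":0.0001
"tx":-0.0003,"ty":-0.0000,"tz":0.0271,"ax":0.0001,"ay":0.0000,"az":0.0001
"tx":-0.0003,"ty":-0.0000,"tz":0.0271,"ax":0.0001,"ay":0.0000,"az":0.0001
"tx":-0.0003,"ty":-0.0000,"tz":0.0271,"ax":0.0001,"ay":0.0000,"az":0.0001
"tx":-0.0003,"ty":-0.0000,"tz":0.0271,"ax":0.0001,"ay":0.0000,"az":0.0001
"tx":-0.0003,"ty":-0.0000,"tz":0.0271,"ax":0.0001,"ay":0.0000,"az":0.0001
"tx":-0.0003,"ty":-0.0000,"tz":0.0271,"ax":0.0001,"ay":0.0000,"az":0.0001
```

```bash
python3 -m inch '[{"tx":-0.001,"ty":0,"tz":0.036,"ax":0,"ay":0,"az":0,"fingers":0.4},{"tx":-0.001,"ty":0,"tz":0.036,"ax":0,"ay":0,"az":0,"fingers":0.4},{"tx":0,"ty":0,"tz":0.036,"ax":0,"ay":0,"az":0,"fingers":0.4},{"tx":0,"ty":0,"tz":0.036,"ax":0,"ay":0,"az":0,"fingers":0.4},{"tx":0,"ty":0,"tz":0.036,"ax":0,"ay":0,"az":0,"fingers":0.4},{"tx":0,"ty":0,"tz":0.036,"ax":0,"ay":0,"az":0,"fingers":0.4},{"tx":0,"ty":0,"tz":0,"ax":0,"ay":0,"az":0,"fingers":0.4},{"tx":0,"ty":0,"tz":0,"ax":0,"ay":0,"az":0,"fingers":0.4}]' 40
python3 - <<'E'
from h import *
f=grab_frame("scene"); save(f,"s3.png",[200,140,380,275],4.4)
plan([.4218,-.259,.094],76.85,6)
s=read_state(); x=s["tcp_pos"]-[0,0,.054]; print(x,proj(f,x),proj(f,[.4218,-.259,.04]))
E
```

```text
time: 3.2
tcp_pos: [0.4216, -0.2603, 0.1506]
tcp_rot: [-3.141, -0.0, 1.339]
wrist_force: [0.5, -1.2, 0.8]
width: 0.051
finger_force: 0.0
t 3.25 per row mm 9.519362012004429 deg 0.0270667323470587
"tx":0.0004,"ty":-0.0001,"tz":0.0159,"ax":0.0001,"ay":0.0000,"az":-0.0003
"tx":0.0004,"ty":-0.0001,"tz":0.0159,"ax":0.0001,"ay":0.0000,"az":-0.0003
"tx":0.0004,"ty":-0.0001,"tz":0.0159,"ax":0.0001,"ay":0.0000,"az":-0.0003
"tx":0.0004,"ty":-0.0001,"tz":0.0159,"ax":0.0001,"ay":0.0000,"az":-0.0003
"tx":0.0004,"ty":-0.0001,"tz":0.0159,"ax":0.0001,"ay":0.0000,"az":-0.0003
"tx":0.0004,"ty":-0.0001,"tz":0.0159,"ax":0.0001,"ay":0.0000,"az":-0.0003
[ 0.4218847  -0.26042082  0.09709843] [273.58648287 200.53306068] [274.4678996  221.35807815]
```

View pics/s3.png

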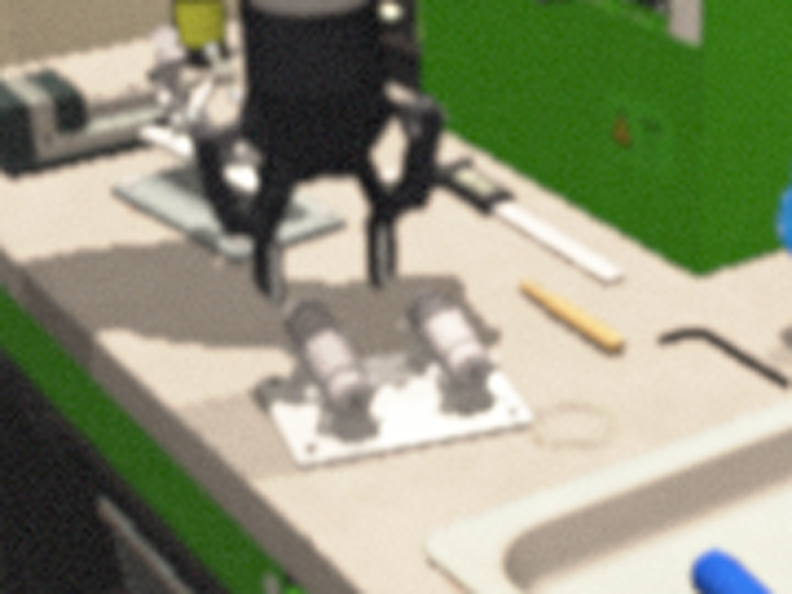

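The fingers straddle the long bar; its centre is at crop (328,355), full-image (274.5,220.7), which matches the projected (274.5,221.4). Descend and close.

```bash
python3 -m inch '[{"tx":0.001,"ty":0,"tz":0.0188,"ax":0,"ay":0,"az":0,"fingers":0.4},{"tx":0.001,"ty":0,"tz":0.0188,"ax":0,"ay":0,"az":0,"fingers":0.4},{"tx":0,"ty":0,"tz":0.0188,"ax":0,"ay":0,"az":0,"fingers":0.4},{"tx":0,"ty":0,"tz":0.0188,"ax":0,"ay":0,"az":0,"fingers":0.4},{"tx":0,"ty":0,"tz":0.0188,"ax":0,"ay":0,"az":0,"fingers":0.4},{"tx":0,"ty":0,"tz":0,"ax":0,"ay":0,"az":0,"fingers":0.4},{"tx":0,"ty":0,"tz":0,"ax":0,"ay":0,"az":0,"fingers":0.7},{"tx":0,"ty":0,"tz":0,"ax":0,"ay":0,"az":0,"fingers":1}]' 60
python3 -m inch '[{"tx":0,"ty":0,"tz":0,"ax":0,"ay":0,"az":0,"fingers":1},{"tx":0,"ty":0,"tz":0,"ax":0,"ay":0,"az":0,"fingers":1},{"tx":0,"ty":0,"tz":0,"ax":0,"ay":0,"az":0,"fingers":1},{"tx":0,"ty":0,"tz":0,"ax":0,"ay":0,"az":0,"fingers":1},{"tx":0,"ty":0,"tz":0,"ax":0,"ay":0,"az":0,"fingers":1},{"tx":0,"ty":0,"tz":0,"ax":0,"ay":0,"az":0,"fingers":1},{"tx":0,"ty":0,"tz":0,"ax":0,"ay":0,"az":0,"fingers":1},{"tx":0,"ty":0,"tz":0,"ax":0,"ay":0,"az":0,"fingers":1}]' 60
```

```text
time: 4.05
tcp_pos: [0.4218, -0.2591, 0.0941]
tcp_rot: [3.142, 0.0, 1.339]
wrist_force: [-1.8, 1.5, 4.3]
width: 0.0243
finger_force: 58.7
time: 4.85
tcp_pos: [0.4218, -0.2591, 0.0942]
tcp_rot: [3.141, 0.0, 1.339]
wrist_force: [-2.1, 1.7, 5.7]
width: 0.0241
finger_force: 59.2
```

```bash
python3 -m inch '[{"tx":0,"ty":0,"tz":-0.012,"ax":0,"ay":0,"az":0,"fingers":1},{"tx":0,"ty":0,"tz":-0.03,"ax":0,"ay":0,"az":0,"fingers":1},{"tx":0,"ty":0,"tz":-0.05,"ax":0,"ay":0,"az":0,"fingers":1},{"tx":0,"ty":0,"tz":-0.05,"ax":0,"ay":0,"az":0,"fingers":1},{"tx":0,"ty":0,"tz":-0.05,"ax":0,"ay":0,"az":0,"fingers":1},{"tx":0,"ty":0,"tz":-0.04,"ax":0,"ay":0,"az":0,"fingers":1},{"tx":0,"ty":0,"tz":-0.018,"ax":0,"ay":0,"az":0,"fingers":1},{"tx":0,"ty":0,"tz":0,"ax":0,"ay":0,"az":0,"fingers":1}]' 60
python3 - <<'E'
from h import *
f=grab_frame("scene"); save(f,"s4.png",[200,80,380,215],4.4)
plan([.5013,.0372,.245],97.5,8)
s=read_state(); x=s["tcp_pos"]-[0,0,.054]; print(x,proj(f,x),s["width"],s["wrist_force"])
d=R.from_euler("xyz",s["tcp_rot"]).apply([.055,0,0]); print(proj(f,x+d),proj(f,x-d))
E
```

```text
time: 5.65
tcp_pos: [0.422, -0.2594, 0.2449]
tcp_rot: [3.139, 0.001, 1.338]
wrist_force: [0.6, 0.5, -5.3]
width: 0.0244
finger_force: 59.8
t 5.7 per row mm 38.36047945220491 deg 2.6022350984055023
"tx":0.0639,"ty":0.0019,"tz":-0.0003,"ax":0.0000,"ay":0.0000,"az":-0.0289
"tx":0.0637,"ty":0.0048,"tz":-0.0003,"ax":0.0000,"ay":0.0000,"az":-0.0289
"tx":0.0635,"ty":0.0077,"tz":-0.0003,"ax":0.0000,"ay":0.0000,"az":-0.0289
"tx":0.0630,"ty":0.0106,"tz":-0.0003,"ax":0.0000,"ay":0.0000,"az":-0.0289
"tx":0.0625,"ty":0.0135,"tz":-0.0003,"ax":0.0000,"ay":0.0000,"az":-0.0289
"tx":0.0618,"ty":0.0163,"tz":-0.0003,"ax":0.0000,"ay":0.0000,"az":-0.0289
"tx":0.0610,"ty":0.0191,"tz":-0.0003,"ax":0.0000,"ay":0.0000,"az":-0.0289
"tx":0.0601,"ty":0.0218,"tz":-0.0003,"ax":0.0000,"ay":0.0000,"az":-0.0289
[ 0.4215736  -0.25914393  0.18971093] [271.16749703 164.29740005] 0.023973721973548554 [ 0.21247291 -0.35554793 -6.39739957]
[265.33352647 156.691929  ] [277.51742747 172.57550355]
```

View pics/s4.png

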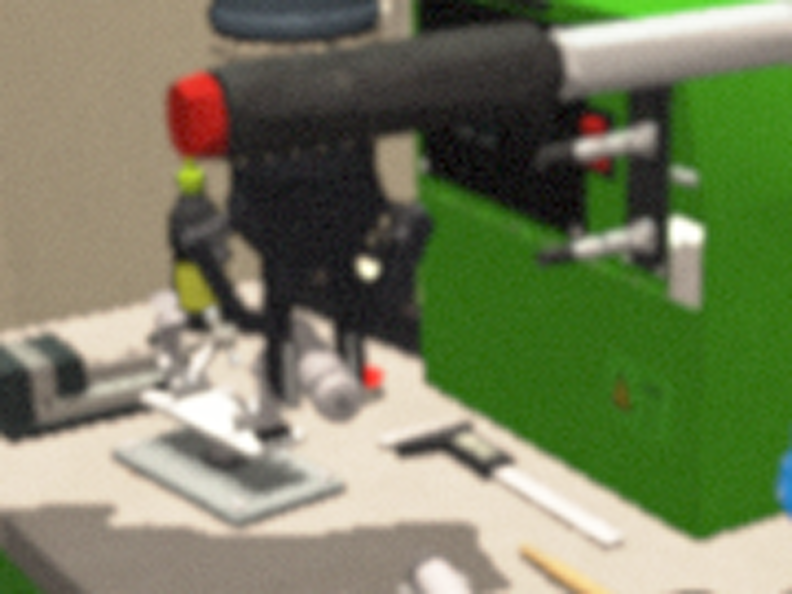

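The bar is held level; its near end is at crop (340,400), full-image (277,171), as predicted, so the grasp is centred. Moving over the stand.

```bash
python3 -m inch '[{"tx":0.0639,"ty":0.002,"tz":0,"ax":0,"ay":0,"az":-0.029,"fingers":1},{"tx":0.0637,"ty":0.0048,"tz":0,"ax":0,"ay":0,"az":-0.029,"fingers":1},{"tx":0.0635,"ty":0.0077,"tz":0,"ax":0,"ay":0,"az":-0.029,"fingers":1},{"tx":0.063,"ty":0.0106,"tz":0,"ax":0,"ay":0,"az":-0.029,"fingers":1},{"tx":0.0625,"ty":0.0135,"tz":0,"ax":0,"ay":0,"az":-0.029,"fingers":1},{"tx":0.0618,"ty":0.0163,"tz":0,"ax":0,"ay":0,"az":-0.029,"fingers":1},{"tx":0.061,"ty":0.019,"tz":0,"ax":0,"ay":0,"az":-0.029,"fingers":1},{"tx":0.06,"ty":0.0218,"tz":0,"ax":0,"ay":0,"az":-0.029,"fingers":1}]' 60
python3 -m inch '[{"tx":0,"ty":0,"tz":0.01,"ax":0,"ay":0,"az":0,"fingers":1},{"tx":0,"ty":0,"tz":0.02,"ax":0,"ay":0,"az":0,"fingers":1},{"tx":0,"ty":0,"tz":0.02,"ax":0,"ay":0,"az":0,"fingers":1},{"tx":0,"ty":0,"tz":0,"ax":0,"ay":0,"az":0,"fingers":1},{"tx":0,"ty":0,"tz":0,"ax":0,"ay":0,"az":0,"fingers":1},{"tx":0,"ty":0,"tz":0,"ax":0,"ay":0,"az":0,"fingers":1},{"tx":0,"ty":0,"tz":0,"ax":0,"ay":0,"az":0,"fingers":1},{"tx":0,"ty":0,"tz":0,"ax":0,"ay":0,"az":0,"fingers":1}]' 60
python3 - <<'E'
from h import *
f=grab_frame("scene"); save(f,"s5.png",[195,110,325,208],6)
plan([.5013,.0372,.2],97.5,2)
s=read_state(); x=s["tcp_pos"]-[0,0,.054]; print(x,proj(f,x),s["width"],s["wrist_force"])
c,sn=np.cos(np.radians(7.5)),np.sin(np.radians(7.5))
for a,b in((-.045,-.08),(.045,-.08),(.045,.08),(-.045,.08)): print((proj(f,[.5013+c*a-sn*b,.0372+sn*a+c*b,.01])-[195,110])*6)
E
```

```text
time: 6.5
tcp_pos: [0.5007, 0.0386, 0.2421]
tcp_rot: [-3.139, -0.0, 1.705]
wrist_force: [0.4, -1.2, -5.1]
width: 0.0243
finger_force: 59.7
time: 7.3
tcp_pos: [0.5014, 0.037, 0.2143]
tcp_rot: [3.141, 0.0, 1.703]
wrist_force: [-0.2, 0.1, -4.1]
width: 0.0245
finger_force: 59.6
t 7.35 per row mm 7.125228661275314 deg 0.035975435071958245
"tx":0.0001,"ty":-0.0001,"tz":0.0119,"ax":0.0002,"ay":0.0000,"az":0.0003
"tx":0.0001,"ty":-0.0001,"tz":0.0119,"ax":0.0002,"ay":0.0000,"az":0.0003
[0.50138465 0.03707401 0.16024965] [247.73538831 137.99702085] 0.02456185415401477 [ 0.64210703 -0.34408477 -5.22415996]
[352.23526895 528.04574376]
[504.05846058 476.46469349]
[325.66518028 386.03669708]
[178.96112521 430.57270321]
```

View pics/s5.png

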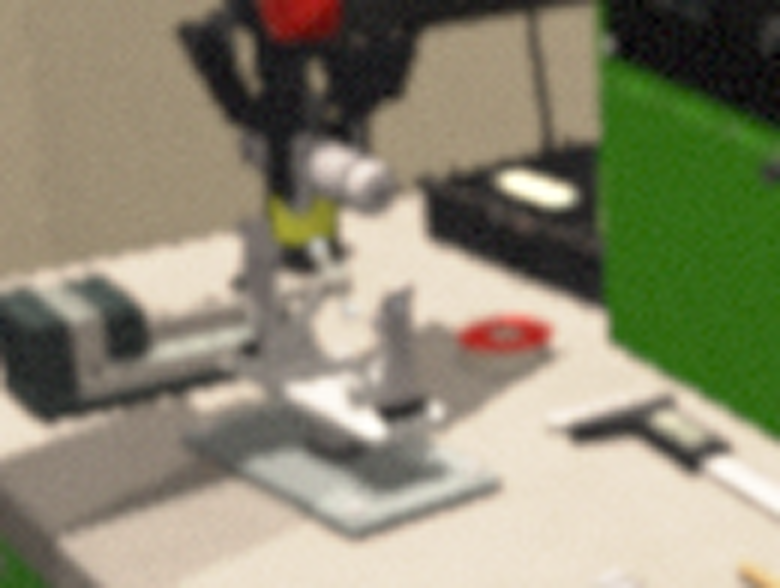

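The base corners agree with the picture: (352,528) and (500,480) are seen where I project them. The clips stand at crop (258,300) and (400,345), and the bar is centred over them. I'll drop to just above the highest possible contact.

```bash
python3 -m inch '[{"tx":0,"ty":0,"tz":0.01,"ax":0,"ay":0,"az":0,"fingers":1},{"tx":0,"ty":0,"tz":0.016,"ax":0,"ay":0,"az":0,"fingers":1},{"tx":0,"ty":0,"tz":0.016,"ax":0,"ay":0,"az":0,"fingers":1},{"tx":0,"ty":0,"tz":0.01,"ax":0,"ay":0,"az":0,"fingers":1},{"tx":0,"ty":0,"tz":0.006,"ax":0,"ay":0,"az":0,"fingers":1},{"tx":0,"ty":0,"tz":0,"ax":0,"ay":0,"az":0,"fingers":1},{"tx":0,"ty":0,"tz":0,"ax":0,"ay":0,"az":0,"fingers":1},{"tx":0,"ty":0,"tz":0,"ax":0,"ay":0,"az":0,"fingers":1}]' 80
python3 - <<'E'
from h import *
f=grab_frame("scene")
for z in(.1,.11,.12,.13):
  c,sn=np.cos(np.radians(7.5)),np.sin(np.radians(7.5))
  print(z,[((proj(f,[.5013-sn*b,.0372+c*b,z])-[195,110])*6).round() for b in(-.06,.06)])
F=[]
for i in range(6): grab_frame("scene"); F.append(read_state()["wrist_force"])
print(np.mean(F,0),np.std(F,0))
plan([.5013,.0372,.18],97.5,2)
E
```

```text
time: 8.15
tcp_pos: [0.5015, 0.0372, 0.1794]
tcp_rot: [3.141, -0.0, 1.703]
wrist_force: [0.7, 0.8, -4.7]
width: 0.0238
finger_force: 80.1
0.1 [array([395., 318.]), array([260., 255.])]
0.11 [array([393., 298.]), array([258., 236.])]
0.12 [array([392., 278.]), array([257., 218.])]
0.13 [array([391., 258.]), array([255., 199.])]
[-0.32793544  0.13035504 -5.03533109] [0.24315281 0.2174501  0.16237693]
t 8.5 per row mm 0.39540521003610063 deg 0.035133139551307487
"tx":0.0000,"ty":0.0000,"tz":-0.0007,"ax":0.0001,"ay":0.0000,"az":0.0004
"tx":0.0000,"ty":0.0000,"tz":-0.0007,"ax":0.0001,"ay":0.0000,"az":0.0004
```

Clip tops are at about 0.117 m, so home should be an axis height of about 0.081 m. Baseline force is -5.0 N. I descend in stages, feeling as I go.

```bash
python3 -m inch '[{"tx":0,"ty":0,"tz":0.004,"ax":0,"ay":0,"az":0,"fingers":1},{"tx":0,"ty":0,"tz":0.004,"ax":0,"ay":0,"az":0,"fingers":1},{"tx":0,"ty":0,"tz":0.004,"ax":0,"ay":0,"az":0,"fingers":1},{"tx":0,"ty":0,"tz":0.004,"ax":0,"ay":0,"az":0,"fingers":1},{"tx":0,"ty":0,"tz":0.004,"ax":0,"ay":0,"az":0,"fingers":1},{"tx":0,"ty":0,"tz":0.004,"ax":0,"ay":0,"az":0,"fingers":1},{"tx":0,"ty":0,"tz":0,"ax":0,"ay":0,"az":0,"fingers":1},{"tx":0,"ty":0,"tz":0,"ax":0,"ay":0,"az":0,"fingers":1}]' 80
python3 -m inch '[{"tx":0,"ty":0,"tz":0.002,"ax":0,"ay":0,"az":0,"fingers":1},{"tx":0,"ty":0,"tz":0.002,"ax":0,"ay":0,"az":0,"fingers":1},{"tx":0,"ty":0,"tz":0.002,"ax":0,"ay":0,"az":0,"fingers":1},{"tx":0,"ty":0,"tz":0.002,"ax":0,"ay":0,"az":0,"fingers":1},{"tx":0,"ty":0,"tz":0.002,"ax":0,"ay":0,"az":0,"fingers":1},{"tx":0,"ty":0,"tz":0,"ax":0,"ay":0,"az":0,"fingers":1},{"tx":0,"ty":0,"tz":0,"ax":0,"ay":0,"az":0,"fingers":1},{"tx":0,"ty":0,"tz":0,"ax":0,"ay":0,"az":0,"fingers":1}]' 80
```

```text
time: 9.3
tcp_pos: [0.5019, 0.0373, 0.1649]
tcp_rot: [3.14, -0.0, 1.703]
wrist_force: [2.0, -0.4, -1.9]
width: 0.0236
finger_force: 80.8
time: 10.1
tcp_pos: [0.5008, 0.037, 0.1582]
tcp_rot: [-3.14, 0.0, 1.703]
wrist_force: [-0.7, -0.5, -6.9]
width: 0.0239
finger_force: 80.2
```

```bash
python3 -m inch '[{"tx":0,"ty":0,"tz":0.0015,"ax":0,"ay":0,"az":0,"fingers":1},{"tx":0,"ty":0,"tz":0.0015,"ax":0,"ay":0,"az":0,"fingers":1},{"tx":0,"ty":0,"tz":0.0015,"ax":0,"ay":0,"az":0,"fingers":1},{"tx":0,"ty":0,"tz":0.0015,"ax":0,"ay":0,"az":0,"fingers":1},{"tx":0,"ty":0,"tz":0.0015,"ax":0,"ay":0,"az":0,"fingers":1},{"tx":0,"ty":0,"tz":0,"ax":0,"ay":0,"az":0,"fingers":1},{"tx":0,"ty":0,"tz":0,"ax":0,"ay":0,"az":0,"fingers":1},{"tx":0,"ty":0,"tz":0,"ax":0,"ay":0,"az":0,"fingers":1}]' 80
```

```text
time: 10.9
tcp_pos: [0.5016, 0.0372, 0.1542]
tcp_rot: [3.141, -0.0, 1.703]
wrist_force: [1.8, -0.2, -2.6]
width: 0.0237
finger_force: 80.6
```

```bash
cat > w.py <<'E'
from h import *
F=[];P=[]
for i in range(5): grab_frame("scene"); s=read_state(); F.append(s["wrist_force"]); P.append(s["tcp_pos"])
print("F",np.mean(F,0).round(2),"sd",np.std(F,0).round(2),"P",np.mean(P,0).round(5),"rot",np.degrees(s["tcp_rot"]).round(2),"M",s["moment"].round(2),"w",round(s["width"],4),"t",round(s["time"],2))
E
python3 w.py
python3 -m inch '[{"tx":0,"ty":0,"tz":0.0015,"ax":0,"ay":0,"az":0,"fingers":1},{"tx":0,"ty":0,"tz":0.0015,"ax":0,"ay":0,"az":0,"fingers":1},{"tx":0,"ty":0,"tz":0.0015,"ax":0,"ay":0,"az":0,"fingers":1},{"tx":0,"ty":0,"tz":0.0015,"ax":0,"ay":0,"az":0,"fingers":1},{"tx":0,"ty":0,"tz":0,"ax":0,"ay":0,"az":0,"fingers":1},{"tx":0,"ty":0,"tz":0,"ax":0,"ay":0,"az":0,"fingers":1},{"tx":0,"ty":0,"tz":0,"ax":0,"ay":0,"az":0,"fingers":1},{"tx":0,"ty":0,"tz":0,"ax":0,"ay":0,"az":0,"fingers":1}]' 80
python3 w.py
```

```text
F [ 2.23 -0.38 -3.47] sd [0.44 0.53 0.65] P [0.50155 0.03725 0.15426] rot [ 1.7997e+02 -1.0000e-02  9.7570e+01] M [-0.1  -0.58  0.02] w 0.0236 t 11.15
time: 11.95
tcp_pos: [0.5009, 0.0371, 0.1503]
tcp_rot: [-3.141, -0.0, 1.703]
wrist_force: [-0.1, -0.1, -7.2]
width: 0.0241
finger_force: 80.2
F [ 0.2  -0.67 -8.4 ] sd [0.28 0.27 0.96] P [0.50094 0.03708 0.15038] rot [-179.95    0.     97.57] M [-0.13  0.04  0.01] w 0.0239 t 12.2
```

```bash
python3 - <<'E'
from h import *
f=grab_frame("scene"); save(f,"s6.png",[215,120,295,180],10)
s=read_state(); x=s["tcp_pos"]-[0,0,.054]
d=R.from_euler("xyz",s["tcp_rot"]).apply([.055,0,0])
for q in(x,x+d,x-d): print((proj(f,q)-[215,120])*10)
print([(m["conf"],m["box"]) for m in search_frame(f,"long_mandrel")])
E
```

```text
[342.02668861 387.40387399]
[241.78451784 340.84134399]
[447.8257927  436.54760183]
[(0.91, [356.3, 263.7, 396.3, 298.2]), (0.73, [259.7, 158.1, 263.6, 176.7]), (0.6, [238.7, 152.5, 259.1, 164.1])]
```

View pics/s6.png

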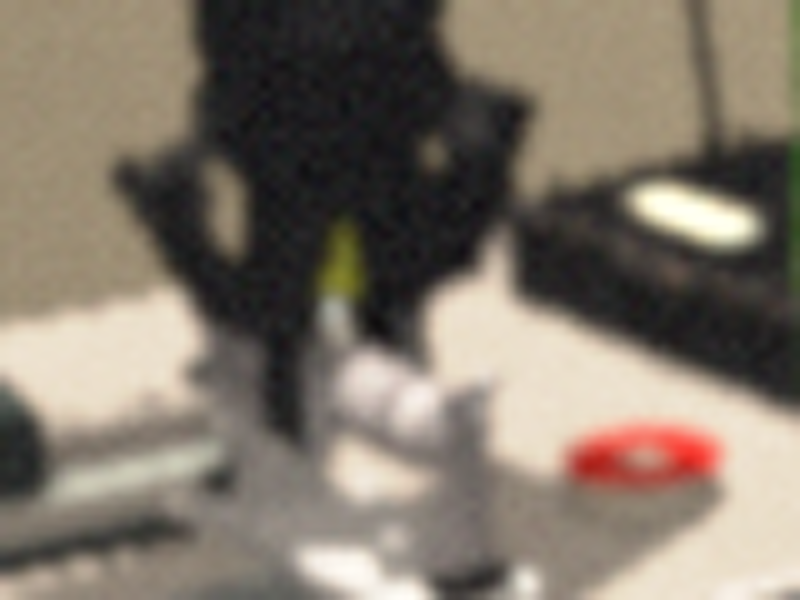

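The bar's near end (crop 425,405) is just below the clip top (470,380) and touching the bump region; the bar looks level. I re-read the force and continue in small steps.

```bash
python3 w.py
python3 -m inch '[{"tx":0,"ty":0,"tz":0.0012,"ax":0,"ay":0,"az":0,"fingers":1},{"tx":0,"ty":0,"tz":0.0012,"ax":0,"ay":0,"az":0,"fingers":1},{"tx":0,"ty":0,"tz":0.0012,"ax":0,"ay":0,"az":0,"fingers":1},{"tx":0,"ty":0,"tz":0,"ax":0,"ay":0,"az":0,"fingers":1},{"tx":0,"ty":0,"tz":0,"ax":0,"ay":0,"az":0,"fingers":1},{"tx":0,"ty":0,"tz":0,"ax":0,"ay":0,"az":0,"fingers":1},{"tx":0,"ty":0,"tz":0,"ax":0,"ay":0,"az":0,"fingers":1},{"tx":0,"ty":0,"tz":0,"ax":0,"ay":0,"az":0,"fingers":1}]' 80
python3 w.py
```

```text
F [-1.11 -1.32 -9.1 ] sd [0.36 0.48 0.29] P [0.50097 0.03709 0.15046] rot [-179.96    0.     97.58] M [-0.14  0.2   0.02] w 0.0237 t 12.55
time: 13.35
tcp_pos: [0.5017, 0.0373, 0.1486]
tcp_rot: [3.141, -0.0, 1.703]
wrist_force: [1.4, -0.3, -1.5]
width: 0.0239
finger_force: 80.9
F [ 2.14 -0.61 -0.93] sd [0.35 0.12 0.6 ] P [0.50168 0.0373  0.1486 ] rot [ 1.7995e+02 -1.0000e-02  9.7570e+01] M [-0.04 -0.49  0.03] w 0.0237 t 13.6
```

```bash
python3 - <<'E'
from h import *
for i in range(20):
    grab_frame("scene"); s=read_state()
    if i%2: print(round(s["time"],2),s["wrist_force"].round(1),s["moment"].round(2),(s["tcp_pos"]*1e3).round(2),s["effort"].round(1))
E
```

```text
13.7 [ 2.5 -0.4 -1. ] [-0.03 -0.5   0.02] [501.61  37.26 148.54] [ -0.4 -61.8  -3.7 -15.2  -0.3   0.7  -0. ]
13.8 [ 3.2 -0.1 -1.5] [-0.04 -0.57  0.06] [501.51  37.23 148.51] [ -0.3 -62.   -3.7 -15.2  -0.3   0.8  -0. ]
13.9 [ 3.   0.8 -1.9] [-0.05 -0.61 -0.03] [501.48  37.24 148.49] [ -0.3 -61.9  -3.7 -15.   -0.3   0.9  -0. ]
14.0 [ 1.4 -1.  -2.1] [-0.07 -0.59  0.03] [501.38  37.23 148.47] [ -0.3 -62.3  -3.7 -15.3  -0.3   0.8   0. ]
14.1 [ 3.1 -0.3 -2.1] [-0.1  -0.6  -0.02] [501.3   37.17 148.42] [ -0.3 -62.3  -3.7 -15.2  -0.3   0.9   0. ]
14.2 [ 3.1  0.3 -2.3] [-0.01 -0.59 -0.03] [501.27  37.18 148.4 ] [ -0.3 -62.4  -3.7 -15.2  -0.3   0.8  -0. ]
14.3 [ 3.6  0.  -3. ] [ 0.03 -0.62 -0.08] [501.22  37.18 148.4 ] [ -0.3 -62.4  -3.8 -15.3  -0.3   0.8   0. ]
14.4 [ 2.6 -0.9 -2.3] [-0.07 -0.59  0.02] [501.17  37.18 148.37] [ -0.3 -62.5  -3.7 -15.4  -0.3   0.8  -0. ]
14.5 [ 2.8 -0.  -3.2] [-0.08 -0.57 -0.02] [501.18  37.18 148.4 ] [ -0.3 -62.5  -3.7 -15.4  -0.3   0.8  -0. ]
14.6 [ 2.2  0.6 -2.7] [ 0.04 -0.53 -0.03] [501.21  37.14 148.39] [ -0.3 -62.6  -3.8 -15.4  -0.3   0.8  -0. ]
```

```bash
python3 -m inch '[{"tx":0,"ty":0,"tz":0.0015,"ax":0,"ay":0,"az":0,"fingers":1},{"tx":0,"ty":0,"tz":0.0015,"ax":0,"ay":0,"az":0,"fingers":1},{"tx":0,"ty":0,"tz":0.0015,"ax":0,"ay":0,"az":0,"fingers":1},{"tx":0,"ty":0,"tz":0.0015,"ax":0,"ay":0,"az":0,"fingers":1},{"tx":0,"ty":0,"tz":0,"ax":0,"ay":0,"az":0,"fingers":1},{"tx":0,"ty":0,"tz":0,"ax":0,"ay":0,"az":0,"fingers":1},{"tx":0,"ty":0,"tz":0,"ax":0,"ay":0,"az":0,"fingers":1},{"tx":0,"ty":0,"tz":0,"ax":0,"ay":0,"az":0,"fingers":1}]' 80
python3 w.py
python3 -m inch '[{"tx":0,"ty":0,"tz":0.0015,"ax":0,"ay":0,"az":0,"fingers":1},{"tx":0,"ty":0,"tz":0.0015,"ax":0,"ay":0,"az":0,"fingers":1},{"tx":0,"ty":0,"tz":0,"ax":0,"ay":0,"az":0,"fingers":1},{"tx":0,"ty":0,"tz":0,"ax":0,"ay":0,"az":0,"fingers":1},{"tx":0,"ty":0,"tz":0,"ax":0,"ay":0,"az":0,"fingers":1},{"tx":0,"ty":0,"tz":0,"ax":0,"ay":0,"az":0,"fingers":1},{"tx":0,"ty":0,"tz":0,"ax":0,"ay":0,"az":0,"fingers":1},{"tx":0,"ty":0,"tz":0,"ax":0,"ay":0,"az":0,"fingers":1}]' 80
python3 w.py
```

```text
time: 15.4
tcp_pos: [0.501, 0.0371, 0.1446]
tcp_rot: [-3.141, 0.0, 1.703]
wrist_force: [-1.2, -0.8, -4.1]
width: 0.0235
finger_force: 80.5
F [-1.08 -0.68 -4.99] sd [0.48 0.45 0.58] P [0.50094 0.03708 0.14467] rot [-179.96    0.     97.58] M [-0.15  0.32 -0.01] w 0.024 t 15.65
time: 16.45
tcp_pos: [0.5015, 0.0372, 0.1431]
tcp_rot: [3.141, -0.0, 1.703]
wrist_force: [1.7, -0.8, -6.3]
width: 0.0241
finger_force: 80.3
F [ 2.87 -0.3  -6.64] sd [0.39 0.84 0.57] P [0.50152 0.03725 0.14309] rot [ 1.7997e+02 -1.0000e-02  9.7580e+01] M [-0.02 -0.61  0.02] w 0.024 t 16.7
```

```bash
python3 -m inch '[{"tx":0,"ty":0,"tz":0.0015,"ax":0,"ay":0,"az":0,"fingers":1},{"tx":0,"ty":0,"tz":0.0015,"ax":0,"ay":0,"az":0,"fingers":1},{"tx":0,"ty":0,"tz":0,"ax":0,"ay":0,"az":0,"fingers":1},{"tx":0,"ty":0,"tz":0,"ax":0,"ay":0,"az":0,"fingers":1},{"tx":0,"ty":0,"tz":0,"ax":0,"ay":0,"az":0,"fingers":1},{"tx":0,"ty":0,"tz":0,"ax":0,"ay":0,"az":0,"fingers":1},{"tx":0,"ty":0,"tz":0,"ax":0,"ay":0,"az":0,"fingers":1},{"tx":0,"ty":0,"tz":0,"ax":0,"ay":0,"az":0,"fingers":1}]' 80
python3 w.py
python3 -m inch '[{"tx":0,"ty":0,"tz":0.0015,"ax":0,"ay":0,"az":0,"fingers":1},{"tx":0,"ty":0,"tz":0.0015,"ax":0,"ay":0,"az":0,"fingers":1},{"tx":0,"ty":0,"tz":0,"ax":0,"ay":0,"az":0,"fingers":1},{"tx":0,"ty":0,"tz":0,"ax":0,"ay":0,"az":0,"fingers":1},{"tx":0,"ty":0,"tz":0,"ax":0,"ay":0,"az":0,"fingers":1},{"tx":0,"ty":0,"tz":0,"ax":0,"ay":0,"az":0,"fingers":1},{"tx":0,"ty":0,"tz":0,"ax":0,"ay":0,"az":0,"fingers":1},{"tx":0,"ty":0,"tz":0,"ax":0,"ay":0,"az":0,"fingers":1}]' 80
python3 w.py
```

```text
time: 17.5
tcp_pos: [0.5009, 0.0371, 0.1411]
tcp_rot: [-3.141, 0.0, 1.703]
wrist_force: [-1.2, -1.2, -9.8]
width: 0.0236
finger_force: 79.9
F [ -0.86  -0.85 -10.61] sd [0.6  0.45 0.46] P [0.5009  0.03709 0.14107] rot [-179.95    0.     97.58] M [-0.19  0.13  0.02] w 0.0239 t 17.75
time: 18.55
tcp_pos: [0.5015, 0.0372, 0.1395]
tcp_rot: [3.141, -0.0, 1.703]
wrist_force: [3.1, 0.1, -10.9]
width: 0.0238
finger_force: 79.8
F [  2.27  -0.42 -10.56] sd [0.26 0.2  0.58] P [0.50145 0.03723 0.13949] rot [179.98  -0.    97.58] M [-0.16 -0.5   0.01] w 0.0236 t 18.8
```

Force dropped to -10.6 N (clips pulling the bar down), which is the snap, near TCP z 0.140. I creep on to the seat.

```bash
python3 -m inch '[{"tx":0,"ty":0,"tz":0.0015,"ax":0,"ay":0,"az":0,"fingers":1},{"tx":0,"ty":0,"tz":0.001,"ax":0,"ay":0,"az":0,"fingers":1},{"tx":0,"ty":0,"tz":0,"ax":0,"ay":0,"az":0,"fingers":1},{"tx":0,"ty":0,"tz":0,"ax":0,"ay":0,"az":0,"fingers":1},{"tx":0,"ty":0,"tz":0,"ax":0,"ay":0,"az":0,"fingers":1},{"tx":0,"ty":0,"tz":0,"ax":0,"ay":0,"az":0,"fingers":1},{"tx":0,"ty":0,"tz":0,"ax":0,"ay":0,"az":0,"fingers":1},{"tx":0,"ty":0,"tz":0,"ax":0,"ay":0,"az":0,"fingers":1}]' 80
python3 w.py
python3 -m inch '[{"tx":0,"ty":0,"tz":0.0015,"ax":0,"ay":0,"az":0,"fingers":1},{"tx":0,"ty":0,"tz":0,"ax":0,"ay":0,"az":0,"fingers":1},{"tx":0,"ty":0,"tz":0,"ax":0,"ay":0,"az":0,"fingers":1},{"tx":0,"ty":0,"tz":0,"ax":0,"ay":0,"az":0,"fingers":1},{"tx":0,"ty":0,"tz":0,"ax":0,"ay":0,"az":0,"fingers":1},{"tx":0,"ty":0,"tz":0,"ax":0,"ay":0,"az":0,"fingers":1},{"tx":0,"ty":0,"tz":0,"ax":0,"ay":0,"az":0,"fingers":1},{"tx":0,"ty":0,"tz":0,"ax":0,"ay":0,"az":0,"fingers":1}]' 80
python3 w.py
```

```text
time: 19.6
tcp_pos: [0.5012, 0.0372, 0.1379]
tcp_rot: [-3.141, -0.0, 1.703]
wrist_force: [-0.7, 0.5, -10.3]
width: 0.0237
finger_force: 79.8
F [  0.43  -0.09 -10.76] sd [0.32 0.41 0.39] P [0.50121 0.03722 0.13793] rot [-1.800e+02 -1.000e-02  9.758e+01] M [-0.01  0.02 -0.03] w 0.0236 t 19.85
time: 20.65
tcp_pos: [0.5012, 0.0371, 0.1371]
tcp_rot: [-3.142, 0.0, 1.703]
wrist_force: [-0.8, -0.8, -5.1]
width: 0.0238
finger_force: 80.3
F [-0.57 -1.61 -5.16] sd [0.48 0.72 0.51] P [0.50127 0.03718 0.13706] rot [180.    -0.    97.58] M [-0.33  0.14  0.06] w 0.0238 t 20.9
```

Seat contact begins at TCP z of about 0.1371. Now the press, in half-millimetre steps.

```bash
python3 -m inch '[{"tx":0,"ty":0,"tz":0.0008,"ax":0,"ay":0,"az":0,"fingers":1},{"tx":0,"ty":0,"tz":0,"ax":0,"ay":0,"az":0,"fingers":1},{"tx":0,"ty":0,"tz":0,"ax":0,"ay":0,"az":0,"fingers":1},{"tx":0,"ty":0,"tz":0,"ax":0,"ay":0,"az":0,"fingers":1},{"tx":0,"ty":0,"tz":0,"ax":0,"ay":0,"az":0,"fingers":1},{"tx":0,"ty":0,"tz":0,"ax":0,"ay":0,"az":0,"fingers":1},{"tx":0,"ty":0,"tz":0,"ax":0,"ay":0,"az":0,"fingers":1},{"tx":0,"ty":0,"tz":0,"ax":0,"ay":0,"az":0,"fingers":1}]' 80
python3 w.py
```

```text
time: 21.7
tcp_pos: [0.5013, 0.0372, 0.1366]
tcp_rot: [3.141, -0.0, 1.703]
wrist_force: [-1.3, -0.8, -0.1]
width: 0.0238
finger_force: 80.9
F [-1.18 -0.98 -0.06] sd [0.36 0.42 0.26] P [0.50134 0.03723 0.13661] rot [179.99  -0.    97.58] M [-0.19  0.24  0.14] w 0.0239 t 21.95
```

```bash
python3 -m inch '[{"tx":0,"ty":0,"tz":0.0006,"ax":0,"ay":0,"az":0,"fingers":1},{"tx":0,"ty":0,"tz":0.0006,"ax":0,"ay":0,"az":0,"fingers":1},{"tx":0,"ty":0,"tz":0,"ax":0,"ay":0,"az":0,"fingers":1},{"tx":0,"ty":0,"tz":0,"ax":0,"ay":0,"az":0,"fingers":1},{"tx":0,"ty":0,"tz":0,"ax":0,"ay":0,"az":0,"fingers":1},{"tx":0,"ty":0,"tz":0,"ax":0,"ay":0,"az":0,"fingers":1},{"tx":0,"ty":0,"tz":0,"ax":0,"ay":0,"az":0,"fingers":1},{"tx":0,"ty":0,"tz":0,"ax":0,"ay":0,"az":0,"fingers":1}]' 80
python3 w.py
```

```text
time: 22.75
tcp_pos: [0.5014, 0.0372, 0.1362]
tcp_rot: [3.141, 0.0, 1.703]
wrist_force: [-2.0, -0.6, 7.6]
width: 0.0235
finger_force: 81.7
F [-2.52 -1.24  7.22] sd [0.6  0.41 0.44] P [0.50137 0.03722 0.13623] rot [1.7997e+02 1.0000e-02 9.7580e+01] M [-0.14  0.51  0.16] w 0.024 t 23.0
```

```bash
python3 -m inch '[{"tx":0,"ty":0,"tz":0.001,"ax":0,"ay":0,"az":0,"fingers":1},{"tx":0,"ty":0,"tz":0,"ax":0,"ay":0,"az":0,"fingers":1},{"tx":0,"ty":0,"tz":0,"ax":0,"ay":0,"az":0,"fingers":1},{"tx":0,"ty":0,"tz":0,"ax":0,"ay":0,"az":0,"fingers":1},{"tx":0,"ty":0,"tz":0,"ax":0,"ay":0,"az":0,"fingers":1},{"tx":0,"ty":0,"tz":0,"ax":0,"ay":0,"az":0,"fingers":1},{"tx":0,"ty":0,"tz":0,"ax":0,"ay":0,"az":0,"fingers":1},{"tx":0,"ty":0,"tz":0,"ax":0,"ay":0,"az":0,"fingers":1}]' 80
python3 w.py
```

```text
time: 23.8
tcp_pos: [0.5014, 0.0372, 0.136]
tcp_rot: [3.141, 0.0, 1.703]
wrist_force: [-3.5, -1.9, 11.8]
width: 0.0237
finger_force: 82.3
F [-3.25 -1.2  12.17] sd [0.39 0.9  0.4 ] P [0.50141 0.03725 0.13597] rot [1.7995e+02 2.0000e-02 9.7580e+01] M [-0.22  0.77  0.17] w 0.0237 t 24.05
```

```bash
python3 -m inch '[{"tx":0,"ty":0,"tz":0.0006,"ax":0,"ay":0,"az":0,"fingers":1},{"tx":0,"ty":0,"tz":0,"ax":0,"ay":0,"az":0,"fingers":1},{"tx":0,"ty":0,"tz":0,"ax":0,"ay":0,"az":0,"fingers":1},{"tx":0,"ty":0,"tz":0,"ax":0,"ay":0,"az":0,"fingers":1},{"tx":0,"ty":0,"tz":0,"ax":0,"ay":0,"az":0,"fingers":1},{"tx":0,"ty":0,"tz":0,"ax":0,"ay":0,"az":0,"fingers":1},{"tx":0,"ty":0,"tz":0,"ax":0,"ay":0,"az":0,"fingers":1},{"tx":0,"ty":0,"tz":0,"ax":0,"ay":0,"az":0,"fingers":1}]' 80
python3 w.py
```

```text
time: 24.85
tcp_pos: [0.5014, 0.0372, 0.1358]
tcp_rot: [3.141, 0.0, 1.703]
wrist_force: [-3.6, -1.7, 14.9]
width: 0.0239
finger_force: 82.6
F [-4.63 -0.97 14.55] sd [0.39 0.61 0.4 ] P [0.50141 0.03725 0.13581] rot [1.7994e+02 2.0000e-02 9.7580e+01] M [-0.24  0.89  0.19] w 0.0236 t 25.1
```

Seated with about 19.6 N in all (weight included). I relieve the push, open partway and check.

```bash
python3 -m inch '[{"tx":0,"ty":0,"tz":-0.0012,"ax":0,"ay":0,"az":0,"fingers":1},{"tx":0,"ty":0,"tz":-0.0012,"ax":0,"ay":0,"az":0,"fingers":1},{"tx":0,"ty":0,"tz":0,"ax":0,"ay":0,"az":0,"fingers":1},{"tx":0,"ty":0,"tz":0,"ax":0,"ay":0,"az":0,"fingers":0.5},{"tx":0,"ty":0,"tz":0,"ax":0,"ay":0,"az":0,"fingers":0.4},{"tx":0,"ty":0,"tz":0,"ax":0,"ay":0,"az":0,"fingers":0.4},{"tx":0,"ty":0,"tz":0,"ax":0,"ay":0,"az":0,"fingers":0.4},{"tx":0,"ty":0,"tz":0,"ax":0,"ay":0,"az":0,"fingers":0.4}]'
python3 w.py
```

```text
time: 25.9
tcp_pos: [0.5013, 0.0372, 0.1363]
tcp_rot: [3.142, -0.0, 1.703]
wrist_force: [-0.1, 0.7, 0.3]
width: 0.0511
finger_force: 0.0
F [-0.04 -0.18  0.06] sd [0.33 0.25 0.45] P [0.50127 0.03719 0.1363 ] rot [180.    -0.    97.57] M [-0.01  0.02 -0.  ] w 0.0511 t 26.15
```

```bash
python3 -m inch '[{"tx":0,"ty":0,"tz":-0.01,"ax":0,"ay":0,"az":0,"fingers":0.4},{"tx":0,"ty":0,"tz":-0.02,"ax":0,"ay":0,"az":0,"fingers":0.4},{"tx":0,"ty":0,"tz":-0.04,"ax":0,"ay":0,"az":0,"fingers":0.4},{"tx":0,"ty":0,"tz":-0.06,"ax":0,"ay":0,"az":0,"fingers":0.4},{"tx":0,"ty":0,"tz":-0.07,"ax":0,"ay":0,"az":0,"fingers":0.4},{"tx":0,"ty":0,"tz":-0.06,"ax":0,"ay":0,"az":0,"fingers":0.4},{"tx":0,"ty":0,"tz":-0.03,"ax":0,"ay":0,"az":0,"fingers":0.4},{"tx":0,"ty":0,"tz":0,"ax":0,"ay":0,"az":0,"fingers":0.4}]'
python3 - <<'E'
from h import *
f=grab_frame("scene"); save(f,"s7.png",[205,120,325,210],6)
for z in(.08,): 
  c,sn=np.cos(np.radians(7.5)),np.sin(np.radians(7.5))
  print([((proj(f,[.5013-sn*b,.0372+c*b,z])-[205,120])*6).round() for b in(-.055,0,.055)])
E
```

```text
time: 26.95
tcp_pos: [0.5021, 0.0375, 0.3141]
tcp_rot: [3.136, 0.0, 1.703]
wrist_force: [-0.2, 1.4, 0.1]
width: 0.0513
finger_force: 0.0
[array([331., 294.]), array([268., 263.]), array([208., 235.])]
```

View pics/s7.png

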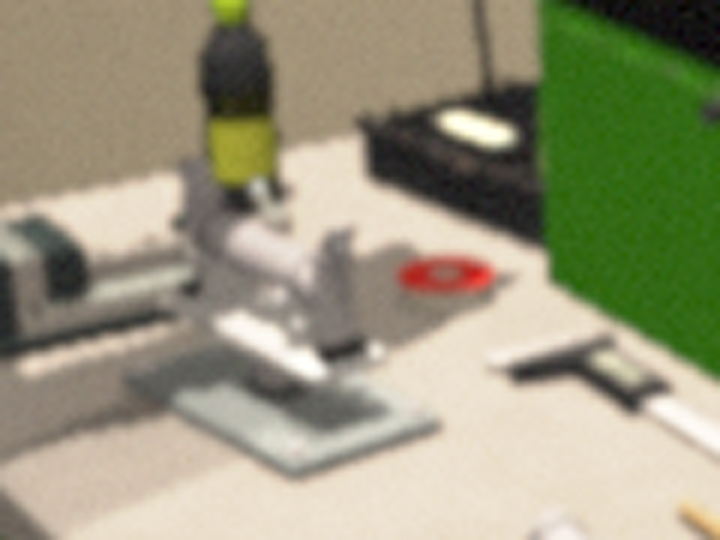

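The bar lies level in the cradle, centre about (268,258), with both clips upright over its ends at (200,205) and (335,275). The gripper is clear and the short mandrel is still in the rack at (555,525).

```bash
python3 -c "
from cell import *
print(job_done())"
```

```text
the job is handed in; nothing more can be done
None
```

The long mandrel is snapped in and seated in the stand's V supports with about 20 N in all (weight included), then released; the last picture shows it level with both clips over its ends, and the job is handed in with no verdict shown.

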